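Open the dial lock of the reagent box and show it

TASK

The grey steel reagent box is locked, and the lock's code is four clicks: turn the lock's black dial until its red line clicks in at the fourth white tick clockwise (seen from above) from the yellow mark, then pull the straight shackle, with its black knob, fully out to its stop while the lock still sits on the staple. Then lift the lock off the staple for your witness to see, and finish while holding it in the gripper: still, level, shackle open, a good hand's breadth (about 10 cm) above where it sat. Leave the petri dish, timer and pen where they are.

Things in the scene. Friction and masses are not known exactly. Their poses are not given: they have to be found in the camera images.
- lockbox: Low grey steel box, 240 (x) x 280 (y) x 78 mm high, fixed; origin at the centre of its underside, z up, -x its front. Front half of the top: a fixed deck; rear half: a lid with a steel hasp strap (46 mm wide, 3 mm thick) folded forward over the deck and the staple. The hasp's knuckle at x = +5 mm stands 8 mm high; the rest of the top is flat.
- staple (a point): Centre of the staple at the height of the strap's upper face (81 mm above the box's underside), where the lock's underside rests. The staple, a bow of 7 mm round bar in the box's x-z plane, stands up through a slot of the strap: 35 mm wide over its outside, 27 mm high above the strap.
- lock: Loose brass straight-shackle padlock, about 0.45 kg, set over the staple with 1.5 mm play. Origin on the dial's axis at the underside, z up. Case: x -30 to +45, y -28 to +28 (56 mm wide to grip), z 0 to 42 mm; pocket for the staple centred at x = -9 mm; centre of mass near x = +10 mm. +x: the way the shackle pulls, to the robot's left. Lifts straight up once open.
- index (a point): The yellow mark on top of the lock's case, beside the dial (lock +y side, towards the robot), 42 mm above the underside; it is the first of 12 ticks, 30 degrees apart, round the dial; the others are thin and white.
- lock_dial (a joint): Angle of the dial, rad, growing clockwise seen from above: 0 with the red line at the yellow mark, a click every 0.524 rad, 2.094 at the code; it turns without end (a full turn more is the same). Turning takes about 0.08 N m; let go, it snaps into the nearest notch. The shackle is blocked after 2 mm unless the dial is within about 0.1 rad of the code.
- dial_top (a point): Centre of the top face of the dial's ribbed round black grip, on the dial's axis, 66 mm above the lock's underside. The grip is 34 mm in diameter and reaches 20 mm down to a 41 mm wide, 3.5 mm thick flange that lies on the case's top.
- dial_line (a point): End of the red line at the rim of the dial's top face, 16.5 mm from the axis; it turns with the dial.
- lock_shackle (a joint): How far the shackle is pulled out along the lock's +x, m: 0 locked, 0.024 fully open at its stop. It slides with about 2 N of friction and stays where it is left; its bar passes through the staple until it is about 14 mm out.
- shackle_knob (a point): Centre of the top of the shackle's upright round black pull knob, 44 mm above the lock's underside and, when shut, 64 mm from the dial's axis along the lock's +x. Knob 15.6 mm in diameter, gripped within 19 mm below this point; 11 mm lie between it and the lock's case when shut. It moves with the shackle.
- petri: Loose petri dish with lid, 60 mm in diameter, 15 mm high, origin under its centre; to be left alone.
- pen: Loose white marker pen with black cap, 135 mm long, 18 mm thick, lying along its y; to be left alone.
- timer: Loose small white lab timer, 58 x 64 x 19 mm, with two grey keys and a red one, origin under its centre; to be left alone.
There are look-alikes about, which are no part of the job. What is shaped like the lock but blue is not meant.

How it is judged:
On the way, in this order (a step that is already met when the one before it is completed fails the run):
1. The dial rests at the code (within 0.15 rad) with the shackle not yet pulled and the lock on the staple ((value of joint lock_dial between 1.944 and 2.244 rad or value of joint lock_dial between -4.339 and -4.039 rad or value of joint lock_dial between 8.228 and 8.528 rad) and value of joint lock_shackle below 0.006 m and z of lock in the frame of staple below 0.008 m), for 0.2 s.
2. The shackle is pulled fully open (at least 22 of its 24 mm) while the lock still sits on the staple (value of joint lock_shackle above 0.022 m and z of lock in the frame of staple below 0.012 m), for 0.2 s.
At the end, for the whole second after the job is handed in: The gripper holds the lock at rest (slower than 3 cm/s), its underside at least 8 cm above the strap it sat on, its dial axis within 0.25 rad of upright, its shackle still at least 20 mm out, nothing but the fingers carrying it (z of lock in the frame of staple above 0.08 m and value of joint lock_shackle above 0.02 m and angle between lock's own z axis and vertical below 0.25 rad and linear speed of lock below 0.03 m/s and angular speed of lock below 0.3 rad/s and contact force between the fingers and lock above 1 N and contact force between lock and lockbox below 0.1 N); the arm keeps its last pose, push and grip.
It fails at once if The petri dish, timer or pen is shifted by more than 3 cm (distance of any of petri, timer, pen from where it was at the start of the episode above 0.03 m).
It fails at once if The lock is dropped beside the box (z of lock in the frame of staple below -0.03 m).
It also fails if it takes over 67 s, if anything falls off the work surface, if the arm or the gripper's body presses on something with over 40 N, if the wrist force passes 120 N, or if a joint passes its speed limit or range.

ROBOT

A 6-joint arm with a two-finger parallel gripper is mounted at the origin on a cart in front of the work surface, level with it; the furniture and walls round the work are solid. World frame = base frame: x ahead of the robot, y to its left, z up, the work surface at z = 0. Lengths are in m, angles in rad, forces in N, time in s.
With the tool pointing down it reaches from about 0.325 to 0.775 m from the base axis. Payload 5.5 kg.
Tool frame: the origin (TCP) lies at the very end of the fingers, on their centre line; the grasp point (between the pads) lies manip.grip_point_offset behind it (manip.grip_point_offset is the distance from the TCP to the grasp point, in m); z points along the fingers, y is the direction in which the jaws open and shut (so a half turn about z gives the same grasp; the last joint's range is limited). The gripper opens to 88 mm and grips with 3 to 60 N. Pads are 20 mm wide; open, the fingers measure 115 mm over their backs; the gripper's body (75 mm by 178 mm) begins 61 mm behind the grasp point.
Start: joints at [1.167, 0.091, 1.231, -0, 1.82, -0.057], TCP at [0.204, 0.564, 0.195] pointing down, gripper open.
Joint ranges: [-2.87, 2.87], [-0.86, 2.18], [0.17, 2.46], [-1.51, 4.65], [0.06, 2.69], [-2.65, 2.65]. Speed limits (rad/s): [2.57, 2.57, 3.01, 3.14, 3.14, 3.14].

INTERFACE

Orientations are given as a unit quaternion [x, y, z, w].
In Python, from cell import sensors, optics, job, manip gives the robot as it stands. The module is installed in compiled form; this text tells all that it offers.
- The arm moves only by the tool step_arm, never from a script. Its argument "increments" is a list that holds one entry, the list of rows, each a list of 5 numbers: the shift along the world's x, y, z in mm, then the turn about the world's z in rad, then the finger opening in mm, from 0 to 87.8. In form: [[[tx, ty, tz, turn, gripper], ...]]. A call has 1 to 5 rows; each row shifts and turns the pose as measured when the row begins; what a row does not reach is not made up. A row lasts 1/8 s, in which the tool goes at most 62.5 mm and 10.7 degrees, less where a joint would pass 70% of its speed; a pose out of reach is approached as far as the arm can. A call is refused whole if a number of a shift passes 62.5 or a number of a turn 0.188, either way. A call with a gripper value outside its range is refused whole. The fingers move at their own pace and stop on an object; "newtons" is the grip in N (left out, the last holds). Time passes only in rows, so rows that do not move let the fingers close. It gives the time, the measured TCP pose, the force and the opening at its end, in the units of the state.
- sensors.get_obs(): the state, without advancing time (a new reading comes with each control period).
- optics.get_image(name): name is "side" or "top" or "wrist"; returns a dict with "color" (384x512x3 uint8, red, green, blue), "z_map" (384x512 float32, m along the optical axis (not along the pixel's ray), 0 where there is no reading), "fx", "fy", "cx", "cy" (pixels), "distortion" ([k1, k2, p1, p2, k3] as OpenCV has them; the pictures are not rectified), "origin" and "rotation" of the camera in the world; the wrist camera has in their place "tool_from_camera" (4x4, takes a point from camera to tool coordinates, whose origin is the TCP and whose axes are the flange's). Camera axes: x right, y down, z forward; pixel columns grow to the right and rows downward; lengths in m; the calibration is good to about 2 mm. A picture is of the moment at which its call begins: read the wrist's pose just before it.
- job.close_job(): hands the job in, once; it reports no verdict.
The state is a dict: "t": time; "q": joint angles; "joint_vel": joint speeds; "joint_efforts": joint torques, N m; "tool_pos": TCP position; "tool_rot": TCP orientation; "wrist_force": force on the tool from outside, world axes, zero at the start; "wrist_torque": the same for the moment, N m; "opening": finger opening in m.
Only numpy, scipy, OpenCV 4.12 (cv2) and the standard library are available. Lean on these libraries where they do the work, as an engineer would, in place of code of your own. Each camera call takes 0.05 s, during which the arm holds its last target.

## Working session

There is one attempt and no reset: what is moved stays moved. The work goes in short steps, Python scripts to look and compute and a tool call to move; the robot and the scene stay as the last step left them, time stands still between calls to the robot, and variables do not carry over. Pictures are saved under pics/ and viewed, and the job is handed in when it is done.

Besides the shell and the picture viewer there is one more tool, called after "Call:" as a command line: name --argument value ..., lists and objects as JSON in quotes. step_arm: Moves the arm, as the interface text tells. Its arguments: {"type":"object","properties":{"increments":{"type":"array","items":{"type":"array","items":{"type":"array","items":{"type":"number"}}}},"newtons":{"type":"number"}},"required":["increments"]}

```bash
mkdir -p pics; cat > h.py <<'E'
from cell import sensors, optics, job, manip
import numpy as np, cv2
from scipy.spatial.transform import Rotation as R
def grab(n):
    o=sensors.get_obs(); im=optics.get_image(n)
    if n=='wrist':
        T=np.eye(4);T[:3,:3]=R.from_quat(o['tool_rot']).as_matrix();T[:3,3]=o['tool_pos']
        C=T@np.array(im['tool_from_camera'])
    else:
        C=np.eye(4);r=np.array(im['rotation']);C[:3,:3]=r if r.shape==(3,3) else R.from_quat(r).as_matrix();C[:3,3]=im['origin']
    im['C']=C; np.save(f'pics/{n}.npy',im,allow_pickle=True); return im
def save(im,f,crop=None,s=1):
    c=im['color'][:,:,::-1]
    if crop: x0,y0,x1,y1=crop;c=c[y0:y1,x0:x1]
    cv2.imwrite('pics/'+f,cv2.resize(c,None,fx=s,fy=s,interpolation=cv2.INTER_CUBIC))
def load(n): return np.load(f'pics/{n}.npy',allow_pickle=True).item()
def ray(im,u,v):
    K=np.array([[im['fx'],0,im['cx']],[0,im['fy'],im['cy']],[0,0,1]])
    p=cv2.undistortPoints(np.array([[[u,v]]],float),K,np.array(im['distortion'],float))[0,0]
    return im['C'][:3,3], im['C'][:3,:3]@np.array([p[0],p[1],1])
def atz(im,u,v,z):
    o,d=ray(im,u,v); return o+d*(z-o[2])/d[2]
def dep(im,u,v):
    o,d=ray(im,u,v); return o+d*im['z_map'][int(round(v)),int(round(u))]
def tri(rs):
    A=np.zeros((3,3));b=np.zeros(3)
    for o,d in rs:
        d=d/np.linalg.norm(d);P=np.eye(3)-np.outer(d,d);A+=P;b+=P@o
    x=np.linalg.solve(A,b); return x,[np.linalg.norm(np.cross(x-o,d/np.linalg.norm(d))) for o,d in rs]
def proj(im,p):
    K=np.array([[im['fx'],0,im['cx']],[0,im['fy'],im['cy']],[0,0,1]])
    Ci=np.linalg.inv(im['C']); r=cv2.Rodrigues(Ci[:3,:3])[0]
    return cv2.projectPoints(np.array(p,float).reshape(-1,1,3),r,Ci[:3,3],K,np.array(im['distortion'],float))[0].reshape(-1,2)
E
python3 - <<'E'
from h import *
print(sensors.get_obs(), manip.grip_point_offset)
for n in ['top','side','wrist']:
    im=grab(n); save(im,n+'0.png',s=1.5); print(n,im['C'].round(3).tolist(),im['fx'])
E
```

```text
{'t': 0.0, 'q': array([ 1.16733260e+00,  9.18365849e-02,  1.23189414e+00,  2.47785005e-05,
        1.81979010e+00, -5.66900215e-02]), 'joint_vel': array([-0.00060128, -0.00181361, -0.00078407, -0.00158999,  0.00117939,
        0.00129412]), 'joint_efforts': array([-6.90641318e-04, -4.46463668e+01, -4.06440961e+01,  6.97804405e-02,
        2.97615677e-02, -1.89010334e-04]), 'tool_pos': array([0.20376804, 0.56396413, 0.19401561]), 'tool_rot': array([ 1.72516325e-01,  9.85006187e-01, -9.35941881e-04, -2.31555632e-04]), 'wrist_force': array([-0.35490344,  0.02207206, -0.26777311]), 'wrist_torque': array([-0.01467052, -0.03174748,  0.05402823]), 'opening': 0.08798273590628425} 0.0187
top [[-0.017, -0.982, 0.187, 0.277], [-1.0, 0.02, 0.015, 0.065], [-0.019, -0.187, -0.982, 1.451], [0.0, 0.0, 0.0, 1.0]] 393.57117792693106
side [[0.831, -0.373, 0.413, 0.101], [-0.557, -0.539, 0.632, -0.571], [-0.013, -0.755, -0.655, 0.777], [0.0, 0.0, 0.0, 1.0]] 365.96864010319797
wrist [[0.341, 0.898, 0.28, 0.127], [0.94, -0.325, -0.103, 0.592], [-0.002, 0.298, -0.955, 0.384], [0.0, 0.0, 0.0, 1.0]] 303.7390468460172
```

View pics/top0.png

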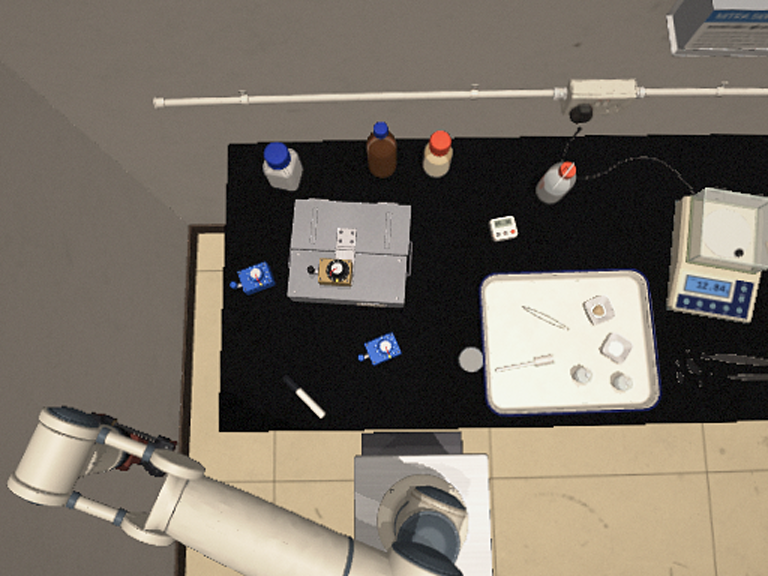

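View pics/side0.png

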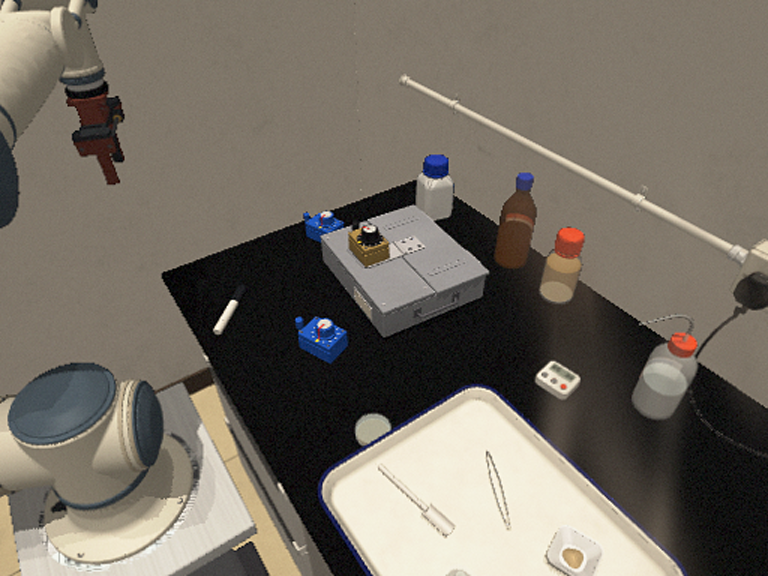

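View pics/wrist0.png

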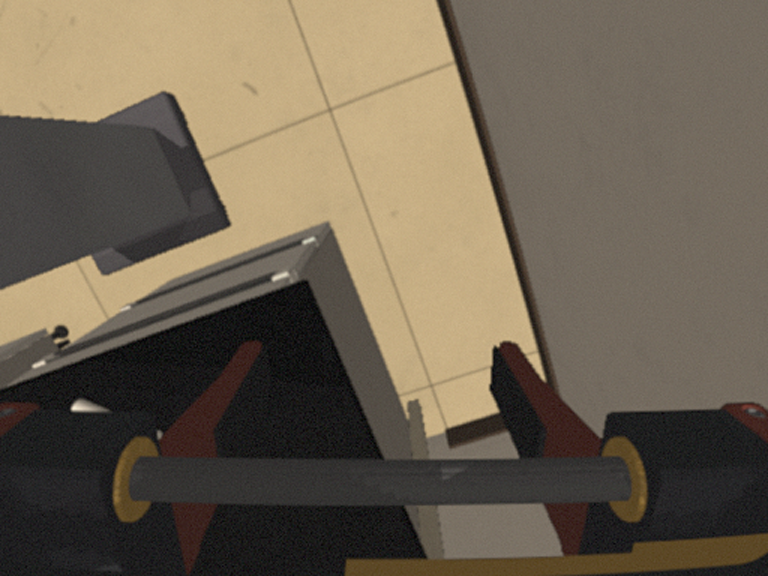

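The top view shows the brass lock on the grey box at about (337,270) in the 1.5x picture. There are two blue look-alikes, at (255,277) and (382,349), and neither is the one meant. Only the brass lock sits on the box's hasp. I'll confirm it in enlarged crops.

```bash
python3 - <<'E'
from h import *
a=load('top');b=load('side')
save(a,'topc.png',(185,125,285,210),7); save(b,'sidec.png',(205,135,335,230),6)
for u,v in [(226,179),(226,190),(205,180),(270,150)]: print(u,v,dep(a,u,v).round(4))
for u,v in [(246,153),(237,150),(275,165)]: print(u,v,dep(b,u,v).round(4))
E
```

```text
226 179 [0.5739 0.1813 0.1452]
226 190 [0.5466 0.1864 0.0902]
205 180 [0.5764 0.256  0.1251]
270 150 [0.6936 0.0273 0.0781]
246 153 [0.5751 0.1815 0.1487]
237 150 [0.5799 0.2412 0.1235]
275 165 [0.6666 0.1576 0.0795]
```

View pics/topc.png

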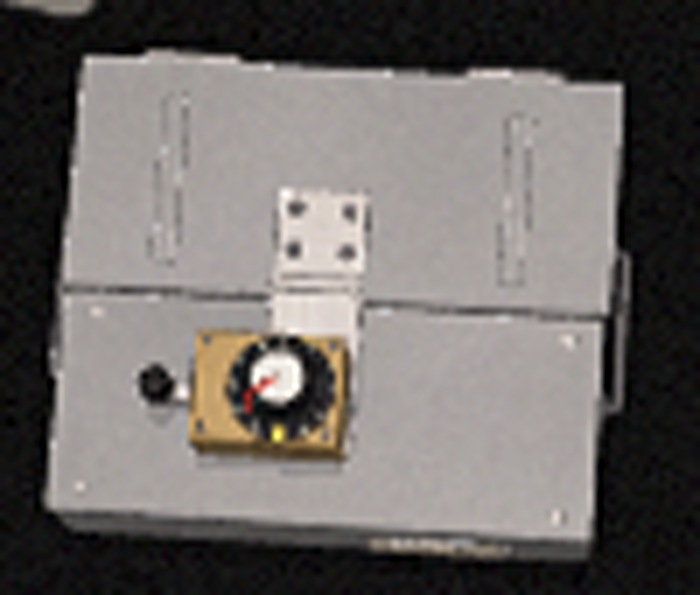

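View pics/sidec.png

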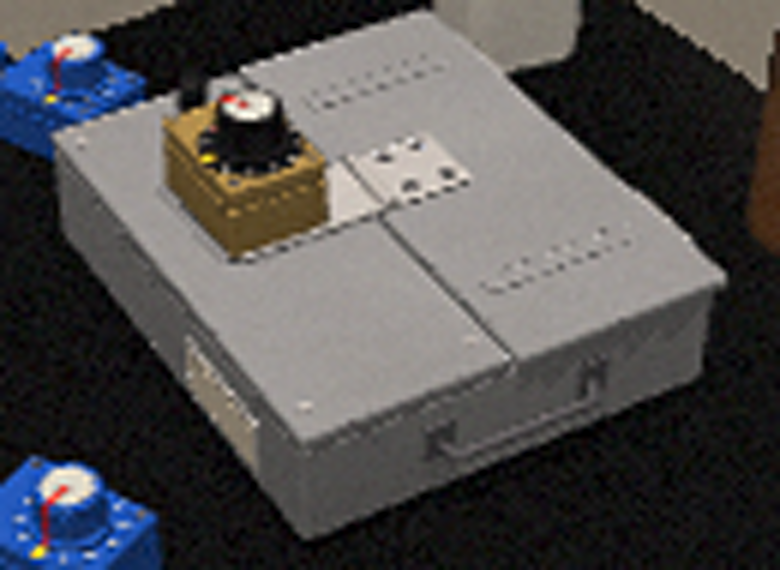

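The brass lock is confirmed, with its knob to the left and the yellow mark towards the robot. The red line is about 1 or 2 ticks clockwise of yellow. I'll check how high the bottles stand, then go for a close wrist view.

```bash
python3 - <<'E'
from h import *
a=load('top');b=load('side')
for u,v in [(184,102),(253,87),(292,92)]: print(u,v,dep(a,u,v).round(3))
for u,v in [(290,107),(350,119),(380,157)]: print(u,v,dep(b,u,v).round(3))
E
```

```text
184 102 [0.855 0.329 0.152]
253 87 [0.872 0.083 0.22 ]
292 92 [ 0.881 -0.053  0.157]
290 107 [0.853 0.324 0.151]
350 119 [0.876 0.07  0.216]
380 157 [ 0.873 -0.064  0.157]
```

Call:
step_arm --increments '[[[40,-40,25,0,70],[40,-42,20,0,70],[42,-42,20,0,70],[42,-42,10,0,70],[42,-42,0,0,70]]]'

```text
t: 0.78
tool_pos: [0.4104, 0.3521, 0.2675]
tool_rot: [0.168, 0.986, -0.003, -0.001]
wrist_force: [0.3, 0.6, -0.2]
opening: 0.0696
```

Call:
step_arm --increments '[[[43,-40,0,0,60],[43,-40,0,0,60],[43,-40,0,0,60],[43,-40,0,0,60],[43,-30,0,0,60]]]'

```text
t: 1.4
tool_pos: [0.6312, 0.1538, 0.2669]
tool_rot: [0.169, 0.986, -0.003, -0.001]
wrist_force: [0.9, 1.6, 0.1]
opening: 0.06
```

Call:
step_arm --increments '[[[20,-5,0,0,60],[0,0,0,0,60]]]'

```text
t: 1.65
tool_pos: [0.6537, 0.1449, 0.2635]
tool_rot: [0.171, 0.985, -0.004, -0.003]
wrist_force: [-0.3, -0.3, 0.5]
opening: 0.0601
```

```bash
python3 - <<'E'
from h import *
im=grab('wrist'); save(im,'w1.png',s=1.5); np.save('pics/wA.npy',im,allow_pickle=True)
print(sensors.get_obs()['tool_pos'], proj(im,[0.575,0.181,0.147]))
E
```

```text
[0.65308828 0.14530489 0.26378654] [[262.00138782  95.83708954]]
```

View pics/w1.png

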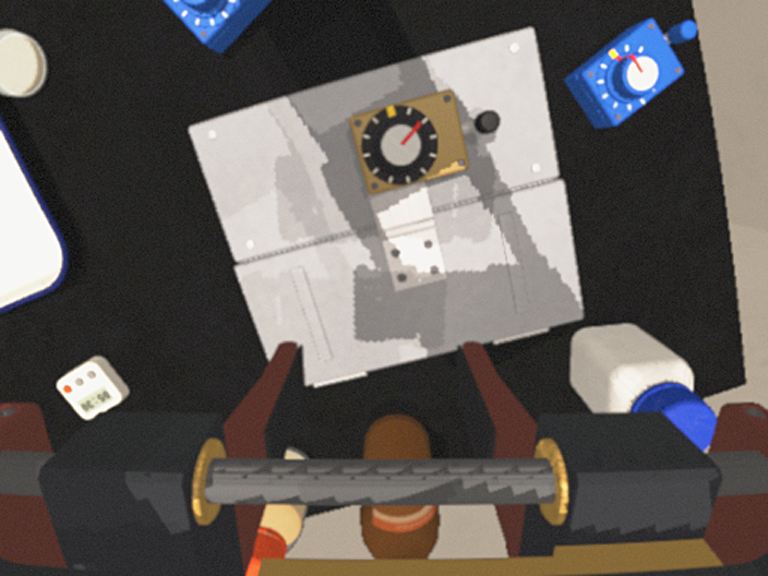

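The wrist view shows the brass lock, with the dial centre at about (401,145), yellow at (391,112), the red line's end at about (421,122) and the knob at (487,122) in the 1.5x picture. I'll enlarge it.

```bash
python3 - <<'E'
from h import *
im=load('wrist'); save(im,'w1c.png',(225,50,345,135),6.5)
E
```

```text
(no output)
```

View pics/w1c.png

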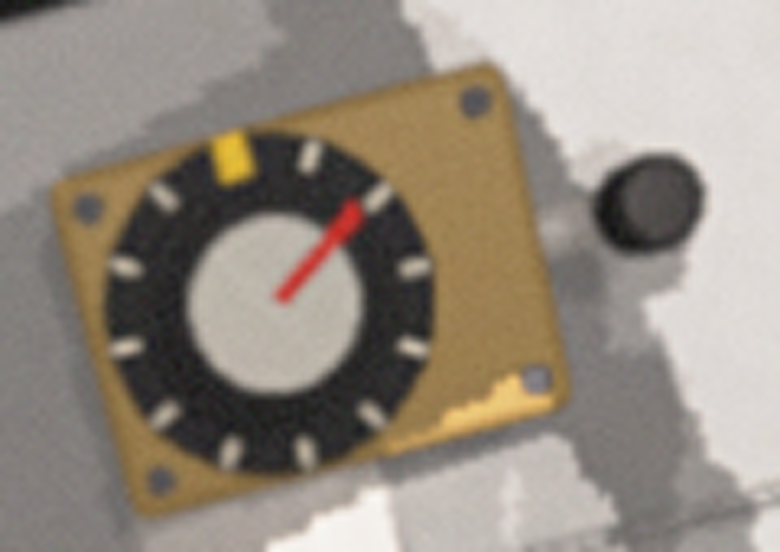

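Call:
step_arm --increments '[[[-40,-60,-10,0,60],[-20,-15,0,0,60],[0,0,0,0,60]]]'

```text
t: 2.08
tool_pos: [0.5955, 0.0809, 0.2524]
tool_rot: [0.169, 0.986, -0.004, -0.005]
wrist_force: [0.3, 0.5, -0.6]
opening: 0.0602
```

```bash
python3 - <<'E'
from h import *
im=grab('wrist'); np.save('pics/wB.npy',im,allow_pickle=True)
print(sensors.get_obs()['tool_pos'], proj(im,[0.575,0.181,0.147]))
u,v=proj(im,[0.575,0.181,0.147])[0].astype(int); x=max(0,u-50);y=max(0,v-45); print(x,y)
save(im,'w2c.png',(x,y,x+120,y+85),6.5)
E
```

```text
[0.59604725 0.0813487  0.25229449] [[345.01940282 132.81137252]]
295 87
```

View pics/w2c.png

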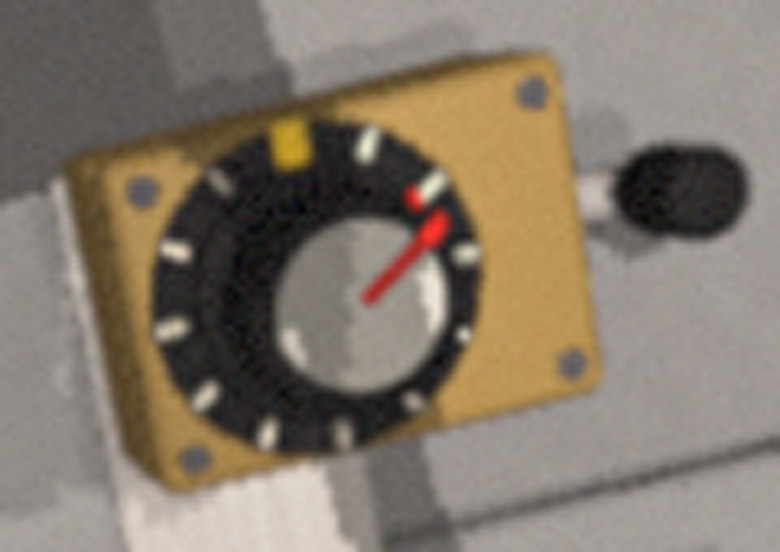

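Both views put the red line at the second white tick clockwise from yellow, so it needs two more clicks, +60° clockwise. I'll triangulate the dial, knob and case screws.

```bash
python3 - <<'E'
from h import *
A=np.load('pics/wA.npy',allow_pickle=True).item();B=np.load('pics/wB.npy',allow_pickle=True).item()
f=lambda p,o:((p[0]+.5)/6.5-.5+o[0],(p[1]+.5)/6.5-.5+o[1])
P={}
for n,a,b in [('dial',(275,302),(361,304)),('knob',(655,200),(712,190)),('yel',(234,158),(291,143)),('s1',(88,209),(143,192)),('s2',(475,102),(533,93)),('s3',(537,379),(572,364)),('s4',(161,481),(196,457))]:
    x,r=tri([ray(A,*f(a,(225,50))),ray(B,*f(b,(295,87)))]);P[n]=x;print(n,x.round(4),np.round(r,4))
d=[P['s2']-P['s1'],P['s3']-P['s4'],]
print('lock x az',[np.degrees(np.arctan2(v[1],v[0])).round(1) for v in d], 'knob',np.degrees(np.arctan2(*(P['knob']-P['dial'])[[1,0]])))
print('screw centre',np.mean([P[k] for k in('s1','s2','s3','s4')],0).round(4))
T=load('top');print('top dial',atz(T,185+275.5/7-.5,125+378.5/7-.5,P['dial'][2]),dep(B,*f((310,350),(295,87))),dep(A,*f((475,250),(225,50))))
E
```

```text
dial [0.5768 0.1853 0.1482] [0.0001 0.0001]
knob [0.5816 0.2474 0.1291] [0.0004 0.0004]
yel [0.5537 0.1874 0.1236] [0.0001 0.0001]
s1 [0.5532 0.1631 0.1246] [0. 0.]
s2 [0.5585 0.2257 0.1241] [0. 0.]
s3 [0.6024 0.2225 0.1226] [0.0001 0.0001]
s4 [0.597  0.1595 0.1233] [0.0002 0.0002]
lock x az [np.float64(85.2), np.float64(85.1)] knob 85.60647489190387
screw centre [0.5778 0.1927 0.1236]
top dial [0.57480976 0.18835839 0.14824623] [0.58105534 0.17636362 0.14784661] [0.57980058 0.21916825 0.12225515]
```

The dial axis is at (0.577, 0.185), its top at z 0.148 and the case top at 0.1235. The lock's +x points at azimuth 85.2°, and the knob is at (0.582, 0.247). The screw centres agree with this. Now to the dial.

Call:
step_arm --increments '[[[-10,52,0,0,60],[-9,52,-20,0,60],[0,0,0,0,60]]]'

```text
t: 2.5
tool_pos: [0.5767, 0.1912, 0.2326]
tool_rot: [0.168, 0.986, -0.003, -0.004]
wrist_force: [0.1, 0.1, -0.6]
opening: 0.0599
```

Call:
step_arm --increments '[[[0,-6,-40,0,60],[0,0,-30,0,60],[0,0,-12,0,60],[0,0,0,0,60]]]'

```text
t: 3.0
tool_pos: [0.5783, 0.1871, 0.1524]
tool_rot: [0.165, 0.986, -0.003, -0.001]
wrist_force: [-0.8, 0.4, 0.9]
opening: 0.0599
```

Call:
step_arm --increments '[[[-1.3,-2,-12,0,60],[0,0,-9,0,60],[0,0,0,0,60]]]'

```text
t: 3.38
tool_pos: [0.5784, 0.1849, 0.1332]
tool_rot: [0.166, 0.986, -0.002, 0.001]
wrist_force: [-0.3, 0.6, -0.1]
opening: 0.0601
```

```bash
python3 - <<'E'
from h import *
print(sensors.get_obs()['tool_pos'],sensors.get_obs()['q'].round(2))
im=grab('side'); save(im,'s2c.png',(205,105,335,200),6)
E
```

```text
[0.57842469 0.18491714 0.133195  ] [ 0.26  0.11  1.32 -0.    1.71 -0.98]
```

View pics/s2c.png

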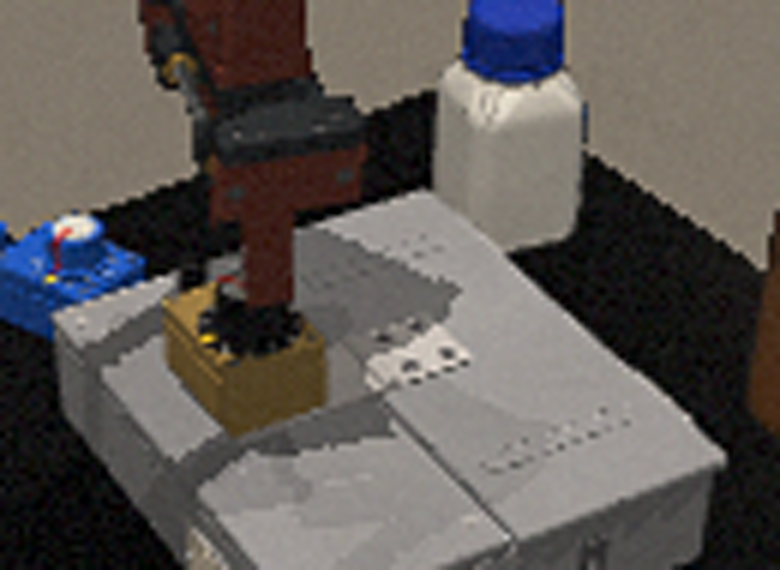

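The side view shows the fingers straddling the grip, with the tips above the flange and clear of the knob. Closing.

Call:
step_arm --increments '[[[-1,0,0,0,20],[0,0,0,0,20],[0,0,0,0,20],[0,0,0,0,20]]]' --newtons 20

```text
t: 3.92
tool_pos: [0.578, 0.1852, 0.1352]
tool_rot: [0.166, 0.986, -0.001, 0.002]
wrist_force: [-0.0, 0.2, 0.2]
opening: 0.0233
```

```bash
python3 - <<'E'
from h import *
print(sensors.get_obs()['opening'])
im=grab('side'); save(im,'s3c.png',(205,105,335,200),6)
im=grab('wrist'); save(im,'w3.png',s=1.5)
E
```

```text
0.023298285202996427
```

View pics/s3c.png

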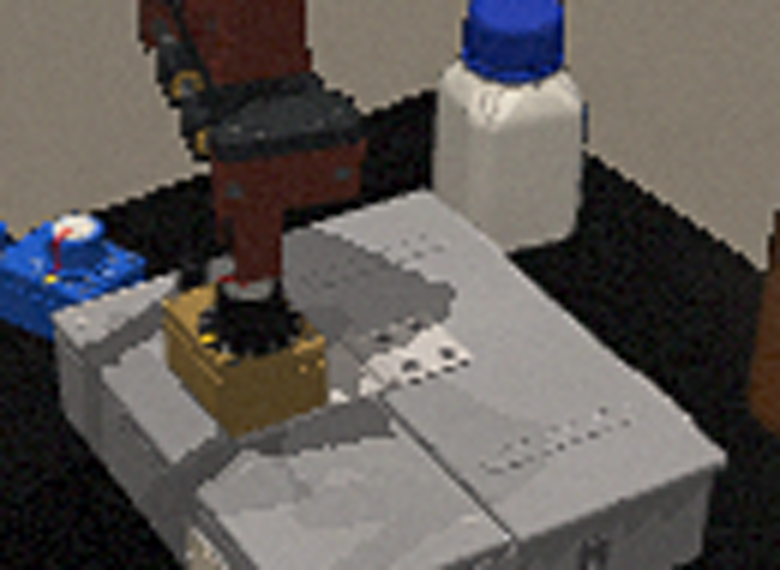

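View pics/w3.png

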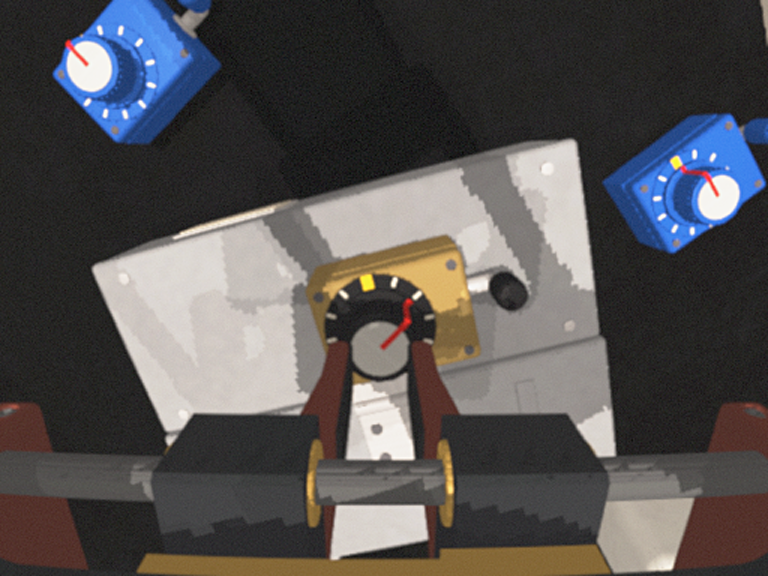

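The fingers shut to 23 mm instead of 34, so they pinch the dial off-centre. In the wrist view they sit on the far (+x) side of the disc at (380,350). I'll compare the projections of the TCP and the dial.

```bash
python3 - <<'E'
from h import *
im=load('wrist');s=load('side');o=sensors.get_obs();p=o['tool_pos'];print(p,o['wrist_force'],o['wrist_torque'])
for n,q in [('tcp',p),('tcp+15up',p+[0,0,.015]),('dial',[.577,.185,.148])]: print(n,proj(im,q)*1.5,(proj(s,q)-[205,105])*6)
save(im,'w3c.png',(190,165,320,260),6)
np.set_printoptions(linewidth=200)
print(np.array(im['tool_from_camera']).round(4))
u,v=380/1.5,348/1.5;print('dial disc now',dep(im,u,v)); 
E
```

```text
[0.57801321 0.18512167 0.13507974] [ 0.38391366  0.19724138 -0.45095734] [ 0.00796861 -0.06247484  0.00160216]
tcp [[380.21130683 338.57432103]] [[247.52239238 304.98869849]]
tcp+15up [[380.2107534  352.87563106]] [[246.83955932 280.26469207]]
dial [[379.1617487  348.80265167]] [[245.35646219 284.51318155]]
[[-8.000e-04 -9.545e-01 -2.982e-01  8.210e-02]
 [ 1.000e+00 -7.000e-04 -4.000e-04 -3.000e-04]
 [ 1.000e-04 -2.982e-01  9.545e-01 -1.903e-01]
 [ 0.000e+00  0.000e+00  0.000e+00  1.000e+00]]
dial disc now [0.57668553 0.18548627 0.14817785]
```

View pics/w3c.png

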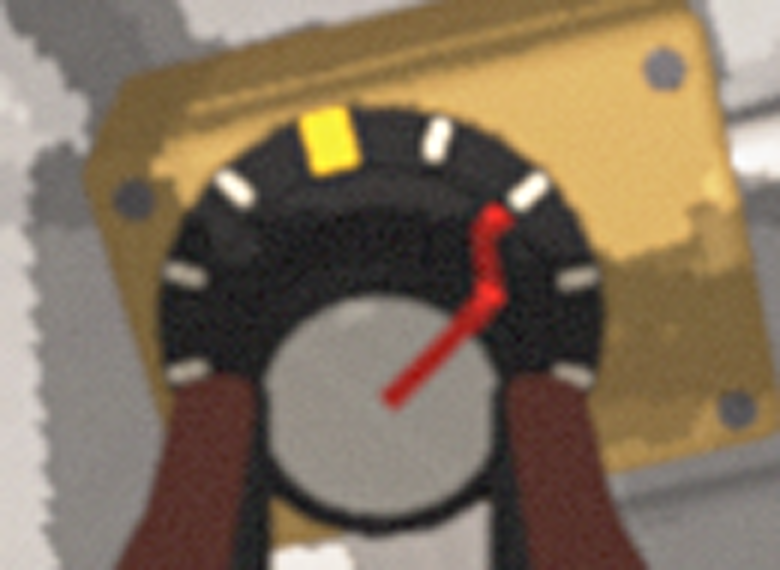

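```bash
python3 - <<'E'
from h import *
im=load('wrist');s=load('side');o=sensors.get_obs();T=np.eye(4);T[:3,:3]=R.from_quat(o['tool_rot']).as_matrix();T[:3,3]=o['tool_pos'];Ti=np.linalg.inv(T)
tl=lambda p:((Ti@np.r_[p,1])[:3]*1000).round(1)
for c in [(215,385),(215,420),(250,400),(250,480),(560,385),(545,420),(505,420),(505,480),(382,300),(382,400),(382,500)]:
    print('w',c,tl(dep(im,190+c[0]/6,165+c[1]/6)))
save(s,'s3d.png',(230,130,270,170),15)
for c in [(245,260),(257,270),(257,280),(275,275),(250,292),(240,285)]: print('s',c,tl(dep(s,205+c[0]/6,105+c[1]/6)))
E
```

```text
w (215, 385) [ 11.3 -15.8 -31.1]
w (215, 420) [ 11.4 -15.1 -39.2]
w (250, 400) [ 10.5 -12.4 -32.7]
w (250, 480) [ 10.4 -11.3 -49.1]
w (560, 385) [ 11.1  17.  -30.7]
w (545, 420) [ 11.6  14.8 -39.7]
w (505, 420) [  9.9  11.5 -35.9]
w (505, 480) [  9.6  10.7 -47.5]
w (382, 300) [ 13.4   0.1 -14.3]
w (382, 400) [  2.1   0.1 -14.4]
w (382, 500) [-10.2   0.1 -13.3]
s (245, 260) [  5.4 -21.3 -42.2]
s (257, 270) [ -0.3 -21.7 -35.5]
s (257, 280) [ -5.4   0.9 -13.5]
s (275, 275) [-38.8  98.2  55.2]
s (250, 292) [  0.1  -6.9 -12.7]
s (240, 285) [  2.6   3.8 -10.1]
```

View pics/s3d.png

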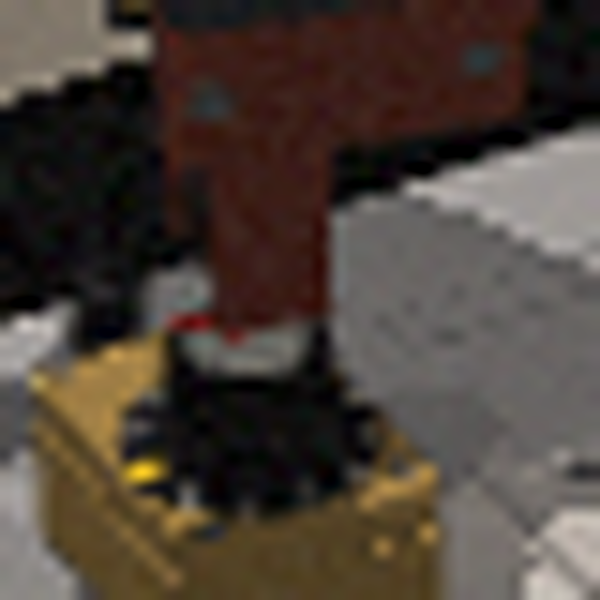

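```bash
python3 - <<'E'
from h import *
im=np.load('pics/wA.npy',allow_pickle=True).item()
T=im['tool_from_camera'];C=im['C'];Ti=np.array(T)@np.linalg.inv(C)
save(im,'w1f.png',(150,220,350,330),4)
for c in [(287,346),(287,352),(280,365),(298,352),(470,346),(475,352),(480,365)]:
    print(c,((Ti@np.r_[dep(im,c[0]/1.5,c[1]/1.5),1])[:3]*1000).round(1))
E
```

```text
(287, 346) [ 11.8 -35.  -34.3]
(287, 352) [ 11.4 -34.2 -38.7]
(280, 365) [ 10.6 -34.9 -47.7]
(298, 352) [  9.9 -30.7 -35.4]
(470, 346) [ 11.6  33.6 -34. ]
(475, 352) [ 11.3  34.6 -38.6]
(480, 365) [ 11.2  34.3 -48.9]
```

View pics/w1f.png

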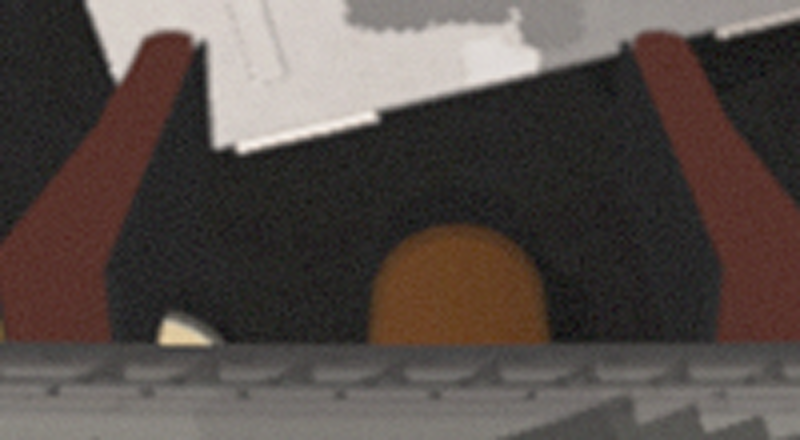

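Call:
step_arm --increments '[[[0,0,0,0,20],[0,0,0,0,20]]]'

```text
t: 4.28
tool_pos: [0.578, 0.1852, 0.135]
tool_rot: [0.166, 0.986, -0.001, 0.002]
wrist_force: [0.8, -0.1, -0.2]
opening: 0.0202
```

The fingers closed freely to 20 mm above the dial. Depth from both cameras puts the visible finger ends about 29–30 mm short of the reported TCP. So the reported tool z reads about 29.5 mm too low for the actual fingertips, and I'll work from the measured tips. Reopening, then descending under force watch.

Call:
step_arm --increments '[[[0,0,0,0,60],[0,0,0,0,60],[0,0,0,0,60],[0,0,0,0,60],[0,0,0,0,60]]]'

```text
t: 4.9
tool_pos: [0.578, 0.1851, 0.1349]
tool_rot: [0.166, 0.986, -0.001, 0.002]
wrist_force: [1.0, 0.3, 0.2]
opening: 0.0598
```

Call:
step_arm --increments '[[[-1,0,-12,0,60],[0,0,-12,0,60],[0,0,-4,0,60],[0,0,0,0,60]]]'

```text
t: 5.4
tool_pos: [0.5763, 0.185, 0.1037]
tool_rot: [0.166, 0.986, -0.002, 0.001]
wrist_force: [0.3, -1.1, 0.3]
opening: 0.0602
```

```bash
python3 - <<'E'
from h import *
o=sensors.get_obs();print(o['tool_pos'],o['wrist_force'])
im=grab('side'); save(im,'s4c.png',(215,115,285,170),11)
im=grab('wrist'); save(im,'w4c.png',(150,140,350,260),4)
E
```

```text
[0.57625875 0.1849784  0.10368156] [ 0.32820341 -1.054088    0.30847484]
```

View pics/s4c.png

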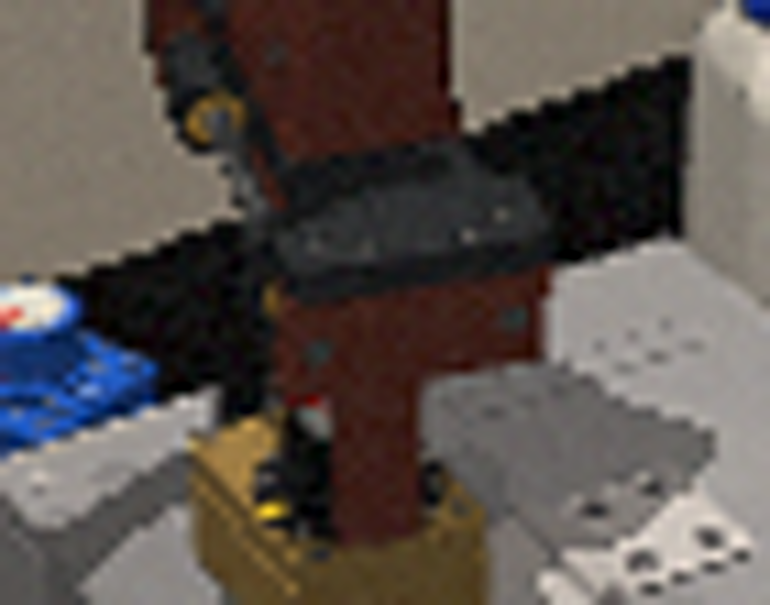

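View pics/w4c.png

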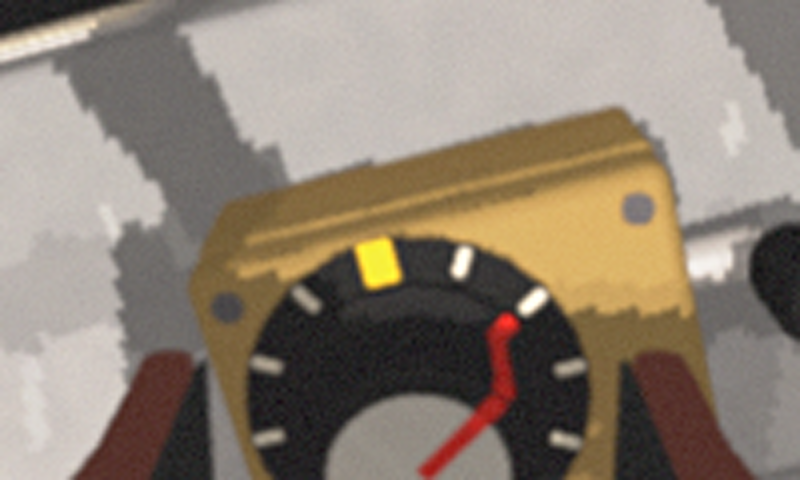

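The fingertips now straddle the grip just above the flange, and nothing is touching. Closing.

Call:
step_arm --increments '[[[0,0,0,0,25],[0,0,0,0,25],[0,0,0,0,25],[0,0,0,0,25],[0,0,0,0,25]]]' --newtons 25

```text
t: 6.12
tool_pos: [0.5772, 0.1852, 0.1056]
tool_rot: [0.166, 0.986, -0.001, 0.003]
wrist_force: [-0.4, -0.1, 0.0]
opening: 0.0324
```

Gripped at 32 mm. Turning clockwise, with negative turn values.

Call:
step_arm --increments '[[[0,0,0,-0.17,25],[0,0,0,-0.17,25],[0,0,0,-0.17,25],[0,0,0,-0.17,25],[0,0,0,0,25]]]'

```text
t: 6.75
tool_pos: [0.5772, 0.1853, 0.1056]
tool_rot: [0.493, 0.87, -0.002, 0.002]
wrist_force: [-0.1, 1.2, -0.5]
opening: 0.0322
```

```bash
python3 - <<'E'
from h import *
o=sensors.get_obs();q=o['tool_rot'];print(o['tool_pos'],o['wrist_force'],o['wrist_torque'],'yaw y',np.degrees(2*np.arctan2(q[1],q[0]))-90)
im=grab('wrist'); save(im,'w5c.png',(150,100,350,260),4)
E
```

```text
[0.5771773  0.18527443 0.10556488] [-0.08089806  1.22224417 -0.47805408] [-0.04139784  0.00399689 -0.00559962] yaw y 30.874692509197914
```

View pics/w5c.png

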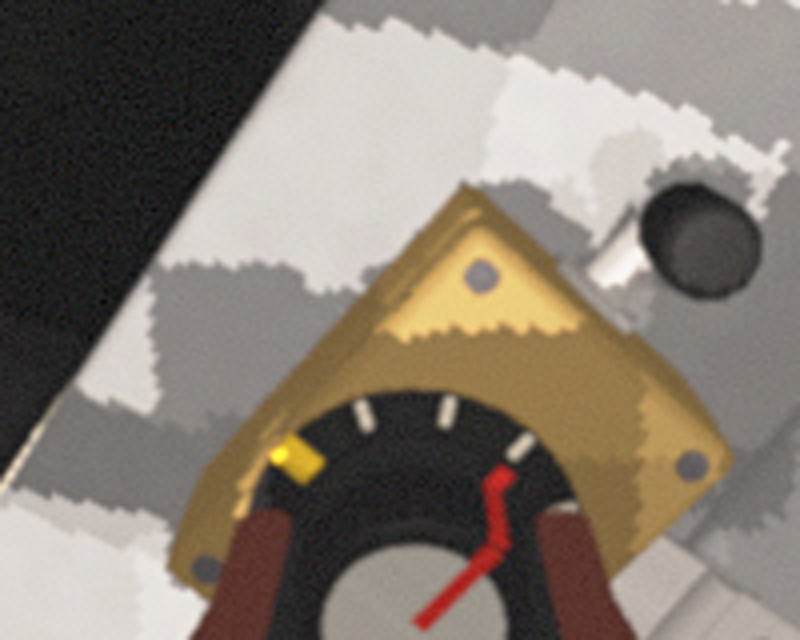

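The dial follows the gripper: 40° turned so far, with the red line just past tick 3. About 20° remain.

Call:
step_arm --increments '[[[0,0,0,-0.17,25],[0,0,0,-0.165,25],[0,0,0,0,25],[0,0,0,0,25]]]'

```text
t: 7.3
tool_pos: [0.5774, 0.1853, 0.1056]
tool_rot: [0.628, 0.778, -0.002, 0.002]
wrist_force: [0.2, 0.1, -1.2]
opening: 0.0326
```

Call:
step_arm --increments '[[[0,0,0,0,60],[0,0,0,0,60],[0,0,0,0,60],[0,0,0,0,60]]]'

```text
t: 7.8
tool_pos: [0.5771, 0.1853, 0.1057]
tool_rot: [0.626, 0.78, -0.002, 0.002]
wrist_force: [-0.0, -0.2, 0.4]
opening: 0.0596
```

```bash
python3 - <<'E'
from h import *
o=sensors.get_obs();q=o['tool_rot'];print(o['tool_pos'],o['wrist_force'],o['q'].round(2),'yaw y',np.degrees(2*np.arctan2(q[1],q[0]))-90)
im=grab('wrist'); save(im,'w6c.png',(150,60,350,260),3.9)
E
```

```text
[0.5770939  0.18526121 0.10574081] [-0.00107317 -0.22520271  0.41866836] [ 0.26  0.11  1.37 -0.01  1.66  0.04] yaw y 12.514940771089087
```

View pics/w6c.png

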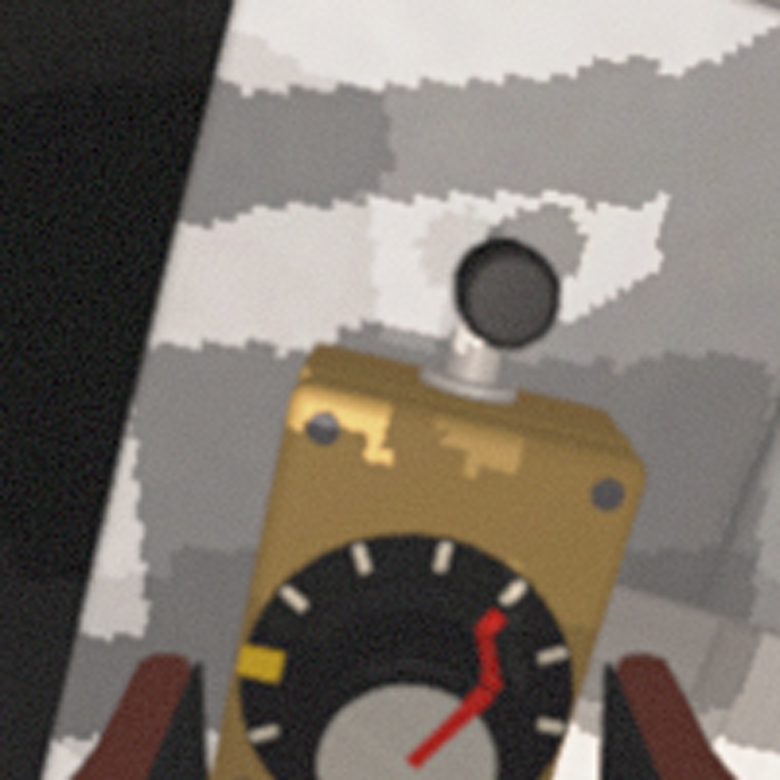

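The red line now stands at the fourth tick clockwise. In the crop, yellow is at (262,663), the ticks at (295,597), (362,558), (443,557) and (513,592), and the red end at (493,620). Before the knob I'll check the finger's wider upper block against the dial.

```bash
python3 - <<'E'
from h import *
im=grab('side'); save(im,'s6c.png',(215,115,285,170),11)
o=sensors.get_obs();T=np.eye(4);T[:3,:3]=R.from_quat(o['tool_rot']).as_matrix();T[:3,3]=o['tool_pos'];Ti=np.linalg.inv(T)
for v in range(138,166,2):
  print(v,[tuple((Ti@np.r_[dep(im,u,v),1])[:3].__mul__(1000).round().astype(int)) for u in range(238,268,4)])
E
```

```text
138 [(np.int64(-27), np.int64(-55), np.int64(-130)), (np.int64(-32), np.int64(-44), np.int64(-127)), (np.int64(216), np.int64(217), np.int64(104)), (np.int64(201), np.int64(223), np.int64(100)), (np.int64(-3), np.int64(32), np.int64(-78)), (np.int64(-12), np.int64(40), np.int64(-78)), (np.int64(170), np.int64(258), np.int64(104)), (np.int64(159), np.int64(269), np.int64(104))]
140 [(np.int64(-30), np.int64(-58), np.int64(-126)), (np.int64(-33), np.int64(-45), np.int64(-122)), (np.int64(204), np.int64(205), np.int64(102)), (np.int64(193), np.int64(215), np.int64(102)), (np.int64(-4), np.int64(32), np.int64(-72)), (np.int64(-12), np.int64(41), np.int64(-71)), (np.int64(163), np.int64(250), np.int64(106)), (np.int64(71), np.int64(169), np.int64(26))]
142 [(np.int64(-29), np.int64(-57), np.int64(-120)), (np.int64(-33), np.int64(-46), np.int64(-115)), (np.int64(197), np.int64(197), np.int64(104)), (np.int64(187), np.int64(208), np.int64(105)), (np.int64(-3), np.int64(33), np.int64(-64)), (np.int64(83), np.int64(142), np.int64(27)), (np.int64(73), np.int64(151), np.int64(27)), (np.int64(62
[... 3364 characters left out ...]
.int64(-15)), (np.int64(-2), np.int64(-20), np.int64(-19)), (np.int64(-12), np.int64(-13), np.int64(-20)), (np.int64(-21), np.int64(-4), np.int64(-20)), (np.int64(-28), np.int64(5), np.int64(-18)), (np.int64(-33), np.int64(17), np.int64(-14)), (np.int64(-6), np.int64(64), np.int64(25)), (np.int64(-17), np.int64(71), np.int64(23))]
164 [(np.int64(8), np.int64(-26), np.int64(-9)), (np.int64(-8), np.int64(-25), np.int64(-17)), (np.int64(-17), np.int64(-17), np.int64(-17)), (np.int64(-25), np.int64(-9), np.int64(-16)), (np.int64(-32), np.int64(1), np.int64(-14)), (np.int64(-35), np.int64(16), np.int64(-8)), (np.int64(-14), np.int64(57), np.int64(25)), (np.int64(-28), np.int64(60), np.int64(20))]
```

View pics/s6c.png

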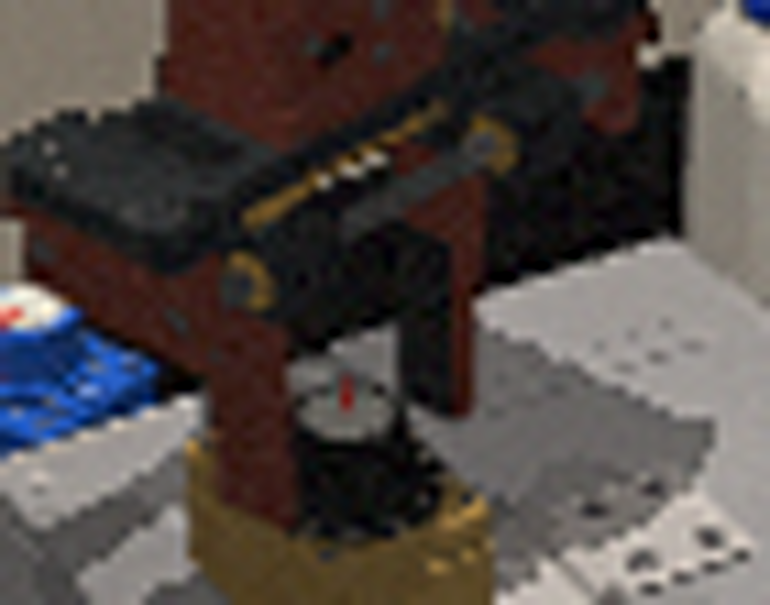

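The finger brackets extend outward along the jaw axis only, so the knob grip is clear of the dial. The tips are again about 30 mm above the reported TCP. Moving to the knob with the jaws across it.

Call:
step_arm --increments '[[[0,0,30,0,50],[2,25,5,-0.15,45],[3,38,0,-0.155,40],[0,0,0,0,40],[0,0,0,0,40]]]'

```text
t: 8.52
tool_pos: [0.5822, 0.2486, 0.1416]
tool_rot: [0.74, 0.673, -0.003, 0.001]
wrist_force: [-0.8, -0.6, 0.0]
opening: 0.0398
```

```bash
python3 - <<'E'
from h import *
o=sensors.get_obs();q=o['tool_rot'];print(o['tool_pos'],o['opening'],'yaw y',np.degrees(2*np.arctan2(q[1],q[0]))-90)
im=grab('wrist'); save(im,'w7.png',s=1.5)
print(proj(im,[.5825,.249,.1255])*1.5, proj(im,[.5825,.249,.107])*1.5)
for n in ['top','side']: save(grab(n),n+'7.png',s=1)
E
```

```text
[0.58216277 0.24860047 0.14163894] 0.039826160542465676 yaw y -5.417282536832346
[[380.11647164 324.03322892]] [[380.12516451 310.89773676]]
```

View pics/w7.png

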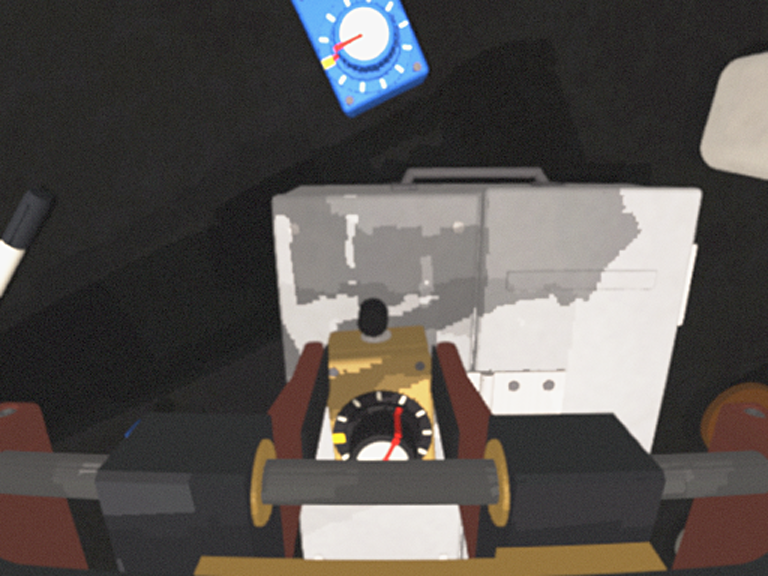

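```bash
python3 - <<'E'
from h import *
im=load('wrist'); save(im,'w7c.png',(195,180,315,310),5)
f=lambda p:((proj(im,p)[0]-[195,180])*5).round()
print('dial',f([.577,.185,.148]),'knob',f([.5825,.249,.1255]),'tri',f([.5816,.2474,.129]),'s2',f([.5585,.2257,.1236]),'s3',f([.6024,.2225,.1236]), 'dial_line?')
for c in [(267,640),(267,635),(275,655)]:
  pass
E
```

```text
dial [296. 646.] knob [292. 180.] tri [287. 200.] s2 [150. 331.] s3 [439. 325.] dial_line?
```

View pics/w7c.png

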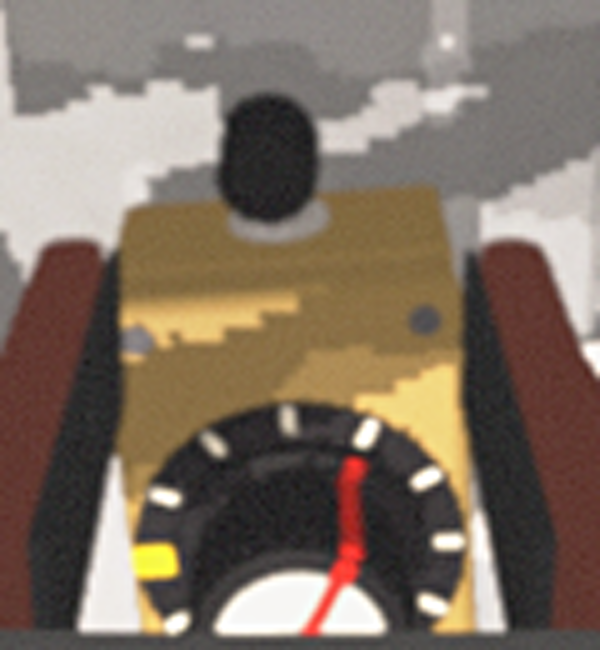

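The lock has yawed about 3° in its play. The knob top is seen at (268,175) in the crop, which puts it about 3 mm towards -x of the earlier estimate, at about (0.579, 0.2495). I'll correct and descend.

Call:
step_arm --increments '[[[-3,1,-20,0.05,40],[0,0,-20,0,40],[0,0,-12,0,40],[0,0,-4,0,40],[0,0,0,0,40]]]'

```text
t: 9.3
tool_pos: [0.5796, 0.2467, 0.0838]
tool_rot: [0.724, 0.69, -0.002, 0.001]
wrist_force: [0.4, 0.4, 0.0]
opening: 0.0402
```

```bash
python3 - <<'E'
from h import *
o=sensors.get_obs();q=o['tool_rot'];print(o['tool_pos'],o['wrist_force'],'yaw y',np.degrees(2*np.arctan2(q[1],q[0]))-90)
im=grab('wrist'); save(im,'w8c.png',(175,140,335,260),5)
im=grab('side'); save(im,'s8c.png',(200,105,270,170),9)
E
```

```text
[0.57958032 0.24665124 0.08378188] [0.37258567 0.40415065 0.02528276] yaw y -2.7775267121591725
```

View pics/w8c.png

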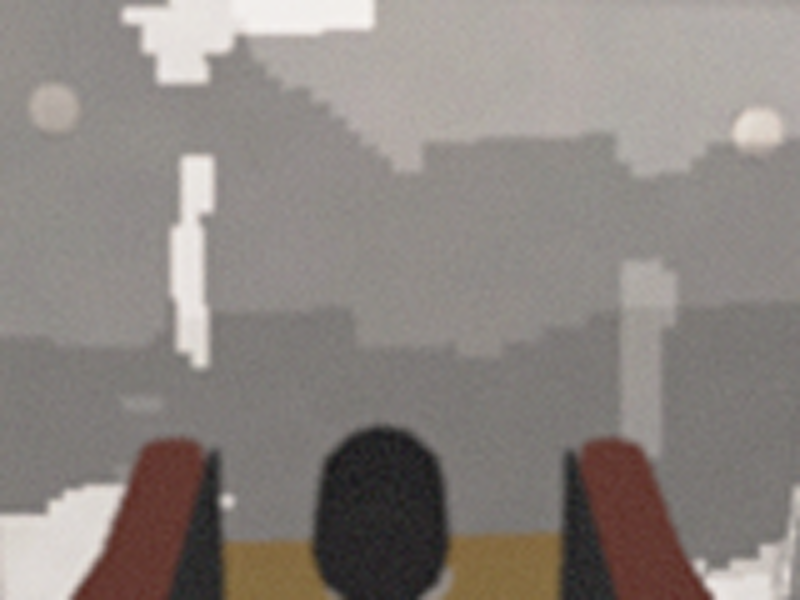

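View pics/s8c.png

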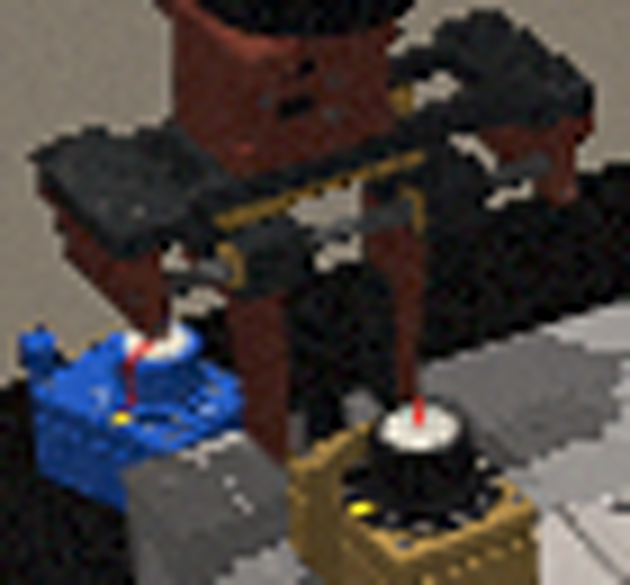

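The knob is centred between the fingers. I'll go a little lower and grip.

Call:
step_arm --increments '[[[0,3,-5,0,40],[0,0,0,0,10],[0,0,0,0,10],[0,0,0,0,10],[0,0,0,0,10]]]' --newtons 25

```text
t: 10.02
tool_pos: [0.5804, 0.2506, 0.0807]
tool_rot: [0.724, 0.69, -0.001, 0.002]
wrist_force: [-0.4, 0.4, -0.2]
opening: 0.0145
```

Call:
step_arm --increments '[[[0.3,6,0,0,10],[0.3,6,0,0,10],[0.3,6,0,0,10],[0,0,0,0,10]]]'

```text
t: 10.52
tool_pos: [0.5814, 0.269, 0.0805]
tool_rot: [0.724, 0.69, -0.001, 0.002]
wrist_force: [-0.8, -1.4, 0.2]
opening: 0.0145
```

Call:
step_arm --increments '[[[0.2,4,0,0,10],[0.1,3,0,0,10],[0,2,0,0,10],[0,0,0,0,10]]]'

```text
t: 11.02
tool_pos: [0.5819, 0.2755, 0.0801]
tool_rot: [0.725, 0.689, -0.004, 0.004]
wrist_force: [-0.4, -0.2, 1.1]
opening: 0.0146
```

Call:
step_arm --increments '[[[0,3,0,0,10],[0,3,0,0,10]]]'

```text
t: 11.28
tool_pos: [0.5822, 0.2757, 0.0792]
tool_rot: [0.726, 0.687, -0.008, 0.008]
wrist_force: [-0.8, -12.7, 0.8]
opening: 0.0146
```

Call:
step_arm --increments '[[[0,0,0,0,10],[0,0,0,0,10]]]'

```text
t: 11.52
tool_pos: [0.5823, 0.2753, 0.0796]
tool_rot: [0.727, 0.687, -0.008, 0.008]
wrist_force: [-0.3, -2.1, -0.1]
opening: 0.0148
```

```bash
python3 - <<'E'
from h import *
o=sensors.get_obs();print(o['tool_pos'],o['wrist_force'])
im=grab('side'); save(im,'s9c.png',(200,95,280,165),9)
im=grab('top'); save(im,'t9c.png',(185,125,285,210),7)
E
```

```text
[0.58233814 0.27527066 0.07955829] [-0.30877897 -2.09309937 -0.08137885]
```

View pics/s9c.png

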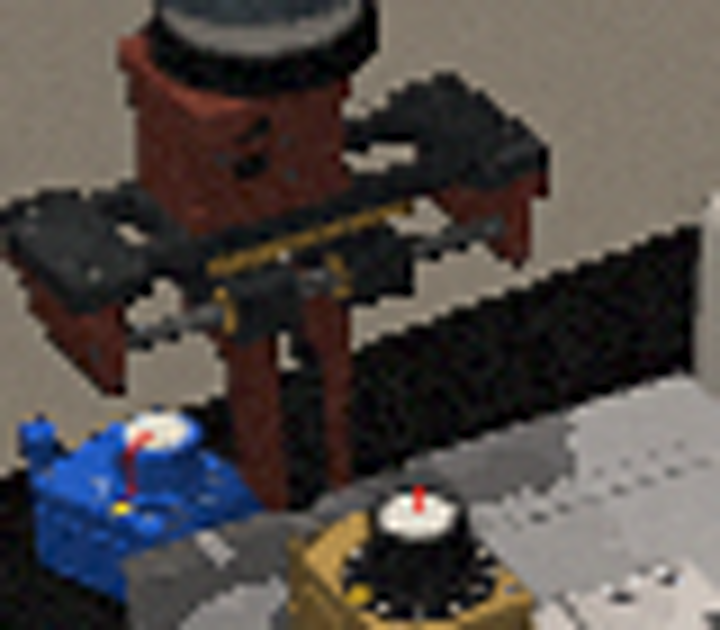

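A hard stop came at 24.7 mm of travel, with 12.7 N of reaction, and the lock is still seated. Releasing, rising and looking.

Call:
step_arm --increments '[[[0,0,0,0,45],[0,0,0,0,45],[0,0,0,0,45],[0,0,30,0,60],[0,0,40,0,80]]]'

```text
t: 12.25
tool_pos: [0.58, 0.2772, 0.1461]
tool_rot: [0.726, 0.688, -0.01, 0.005]
wrist_force: [0.5, -0.3, 0.4]
opening: 0.0612
```

Call:
step_arm --increments '[[[0,0,30,0,85],[0,0,0,0,85],[0,0,0,0,85]]]'

```text
t: 12.62
tool_pos: [0.5809, 0.2784, 0.1795]
tool_rot: [0.725, 0.688, -0.008, 0.006]
wrist_force: [-0.2, 0.1, -0.3]
opening: 0.0848
```

```bash
python3 - <<'E'
from h import *
o=sensors.get_obs();q=o['tool_rot'];print(o['tool_pos'],o['opening'],'yaw y',np.degrees(2*np.arctan2(q[1],q[0]))-90)
im=grab('wrist'); save(im,'w10.png',s=1.5);np.save('pics/wC.npy',im,allow_pickle=True)
save(im,'w10c.png',(190,160,350,290),5)
f=lambda p:((proj(im,p)[0]-[190,160])*5).round()
print('dial',f([.577,.185,.148]),'s2',f([.5585,.2257,.1236]),'s3',f([.6024,.2225,.1236]),'s1',f([.5532,.1631,.1236]))
E
```

```text
[0.5808869  0.27839483 0.17949088] 0.08483151634798547 yaw y -2.9975485423101986
dial [321. 737.] s2 [208. 470.] s3 [450. 474.] s1 [206. 750.]
```

View pics/w10.png

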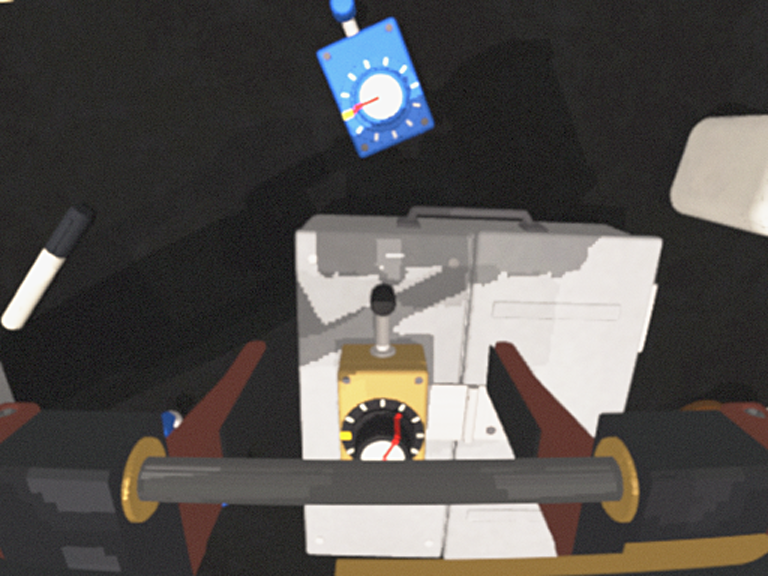

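View pics/w10c.png

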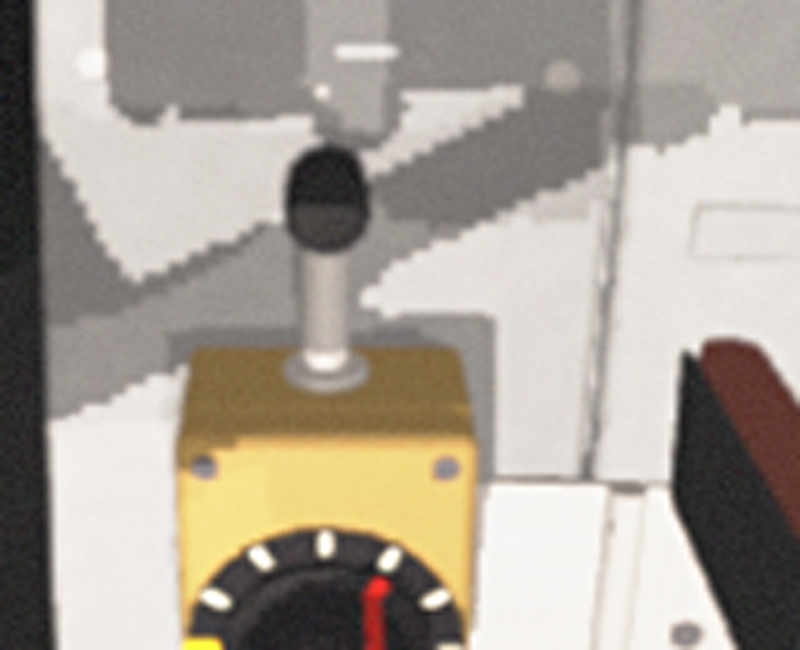

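The shackle is fully out, with a long bar showing between the case at (327,370) and the knob at (327,200). The red line is still at tick 4 and the lock is seated. Next I'll check the gripper body's clearance over the dial before gripping the case.

```bash
python3 - <<'E'
from h import *
im=load('wrist');T=np.array(im['tool_from_camera']);Ti=T@np.linalg.inv(im['C'])
for c in [(380,465),(380,480),(380,500),(100,440),(100,500),(220,430),(500,365),(255,365),(450,560)]:
    print(c,((Ti@np.r_[dep(im,c[0]/1.5,c[1]/1.5),1])[:3]*1000).round(1))
E
```

```text
(380, 465) [ 2.810e+01  1.000e-01 -1.226e+02]
(380, 480) [ 2.680e+01  1.000e-01 -1.249e+02]
(380, 500) [ 2.380e+01  1.000e-01 -1.266e+02]
(100, 440) [  33.4  -49.7 -123.7]
(100, 500) [  27.5  -46.2 -131.9]
(220, 430) [  9.9 -43.1 -85.8]
(500, 365) [  9.8  42.2 -46.7]
(255, 365) [  9.6 -43.8 -46.3]
(450, 560) [  17.6   11.6 -133.7]
```

The body is at least 50 mm above the tips and the dial will be 44 mm above them, so it clears. Moving over the case's centre of mass, at lock x of about +10.

Call:
step_arm --increments '[[[-1,-42,0,0,86],[-3,-42,-10,-0.01,86],[0,0,-30,0,86],[0,0,-20,0,86],[0,0,0,0,86]]]'

```text
t: 13.3
tool_pos: [0.5736, 0.1918, 0.1093]
tool_rot: [0.728, 0.685, -0.012, 0.003]
wrist_force: [0.5, 0.1, 0.2]
opening: 0.0857
```

```bash
python3 - <<'E'
from h import *
o=sensors.get_obs();q=o['tool_rot'];print(o['tool_pos'],o['opening'],'yaw y',np.degrees(2*np.arctan2(q[1],q[0]))-90)
im=grab('wrist'); save(im,'w11c.png',(130,140,380,290),3.1)
im=grab('side'); save(im,'s11c.png',(200,95,300,175),7.5)
E
```

```text
[0.57362414 0.19176435 0.10925154] 0.0856614168568405 yaw y -3.5065029663256837
```

View pics/w11c.png

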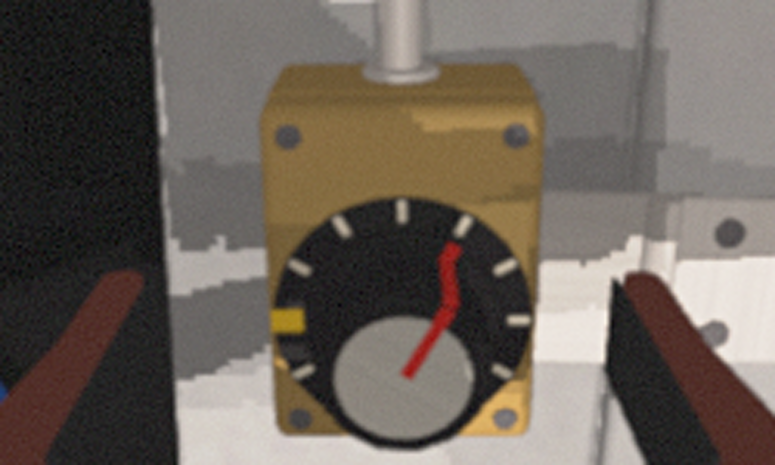

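View pics/s11c.png

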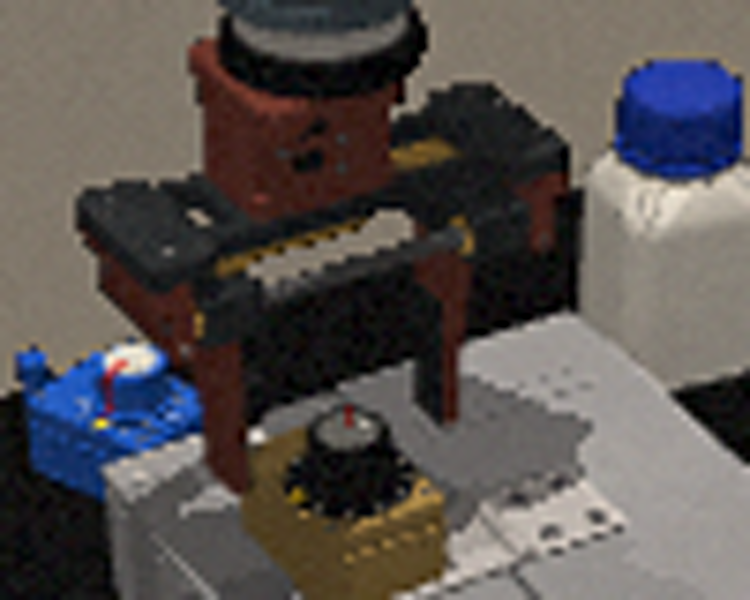

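The tips are just above the case top and the lock is about 3 mm to the +x side of the jaw centre. I'll correct that and descend to grip depth.

Call:
step_arm --increments '[[[3,4,-6,0,86],[0,0,-14,0,86],[0,0,-10,0,86],[0,0,-4,0,86],[0,0,0,0,86]]]'

```text
t: 14.02
tool_pos: [0.5789, 0.198, 0.0776]
tool_rot: [0.728, 0.686, -0.009, 0.005]
wrist_force: [-0.1, 1.0, -0.4]
opening: 0.086
```

```bash
python3 - <<'E'
from h import *
o=sensors.get_obs();q=o['tool_rot'];print(o['tool_pos'],o['wrist_force'])
im=grab('side'); save(im,'s12c.png',(200,95,300,175),7.5)
E
```

```text
[0.57886179 0.19796082 0.07758962] [-0.12877624  0.96334852 -0.38370388]
```

View pics/s12c.png

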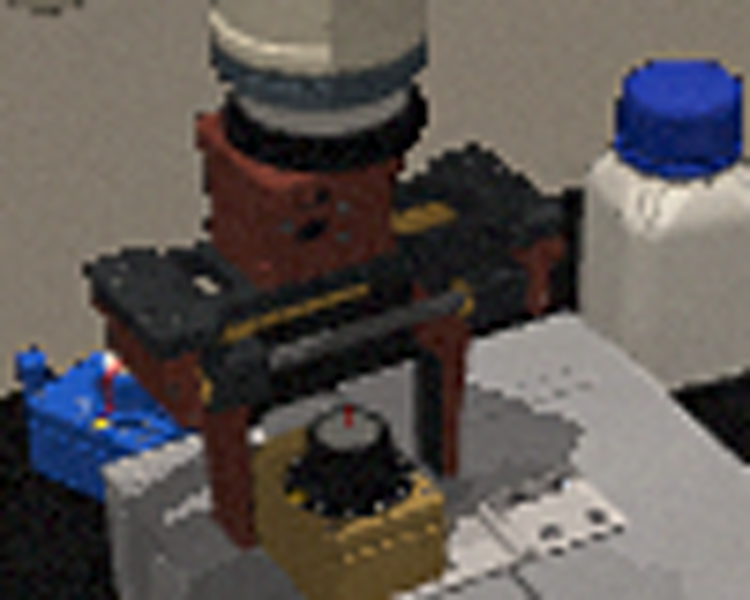

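Call:
step_arm --increments '[[[-1.5,-2,-5,0,86],[0,0,0,0,50],[0,0,0,0,50],[0,0,0,0,50],[0,0,0,0,50]]]' --newtons 45

```text
t: 14.7
tool_pos: [0.5779, 0.1958, 0.0737]
tool_rot: [0.728, 0.686, -0.008, 0.005]
wrist_force: [0.1, -0.4, -1.0]
opening: 0.0557
```

Call:
step_arm --increments '[[[0,0,0,0,50],[0,0,0,0,50]]]'

```text
t: 14.95
tool_pos: [0.5779, 0.1958, 0.0737]
tool_rot: [0.728, 0.686, -0.008, 0.005]
wrist_force: [0.3, -0.2, -0.5]
opening: 0.0558
```

Gripped at 55.8 mm. Lifting straight up, gently at first.

Call:
step_arm --increments '[[[0,0,5,0,50],[0,0,8,0,50],[0,0,8,0,50],[0,0,10,0,50],[0,0,0,0,50]]]'

```text
t: 15.58
tool_pos: [0.577, 0.1956, 0.1052]
tool_rot: [0.728, 0.686, -0.01, 0.004]
wrist_force: [-0.6, -0.3, -4.1]
opening: 0.056
```

```bash
python3 - <<'E'
from h import *
o=sensors.get_obs();print(o['tool_pos'],o['wrist_force'],o['wrist_torque'])
im=grab('side'); save(im,'s13c.png',(200,85,300,165),7.5)
E
```

```text
[0.57698209 0.19559036 0.10520362] [-0.63726439 -0.32930063 -4.09164058] [-0.03067695  0.02980499 -0.01266963]
```

View pics/s13c.png

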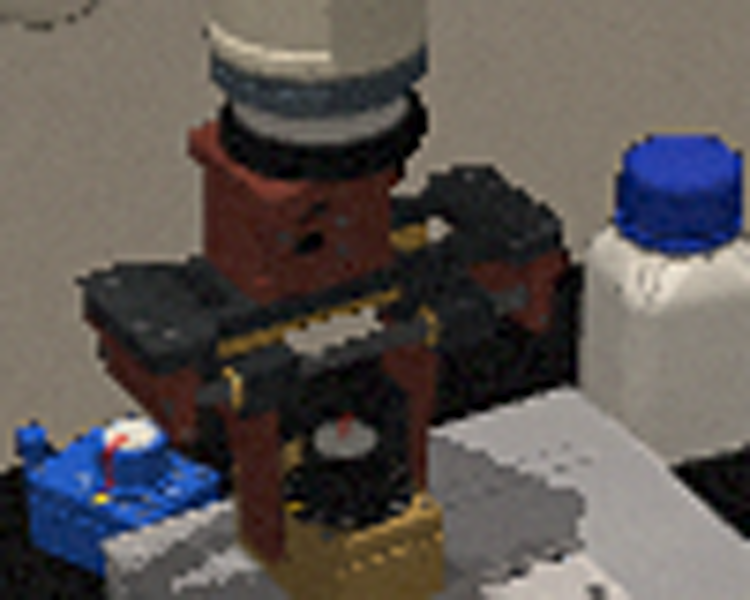

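The arm is carrying the lock's weight (4.1 N) and it's off the staple. On up to about 10 cm.

Call:
step_arm --increments '[[[0,0,20,0,50],[0,0,20,0,50],[0,0,20,0,50],[0,0,10,0,50],[0,0,0,0,50]]]'

```text
t: 16.25
tool_pos: [0.5769, 0.1955, 0.1813]
tool_rot: [0.728, 0.686, -0.009, 0.005]
wrist_force: [0.8, -0.7, -4.7]
opening: 0.0555
```

Call:
step_arm --increments '[[[0,0,0,0,50],[0,0,0,0,50],[0,0,0,0,50],[0,0,0,0,50]]]'

```text
t: 16.75
tool_pos: [0.576, 0.1953, 0.1786]
tool_rot: [0.728, 0.686, -0.011, 0.004]
wrist_force: [-0.1, -0.2, -4.4]
opening: 0.0556
```

```bash
python3 - <<'E'
from h import *
o=sensors.get_obs();print(o['tool_pos'],o['tool_rot'],o['wrist_force'],abs(o['joint_vel']).max())
im=grab('side'); save(im,'s14c.png',(200,65,310,165),7)
im=grab('wrist'); save(im,'w14c.png',(150,140,350,280),4)
E
```

```text
[0.57599111 0.19534209 0.17857392] [ 0.72774974  0.68574665 -0.01079377  0.00391776] [-0.09724906 -0.23593255 -4.42394259] 0.004050334828702209
```

View pics/s14c.png

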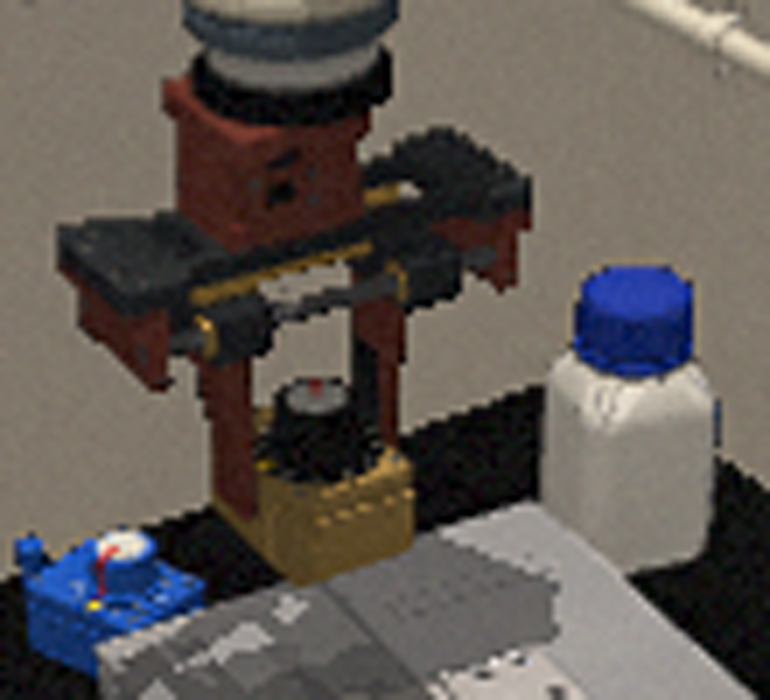

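View pics/w14c.png

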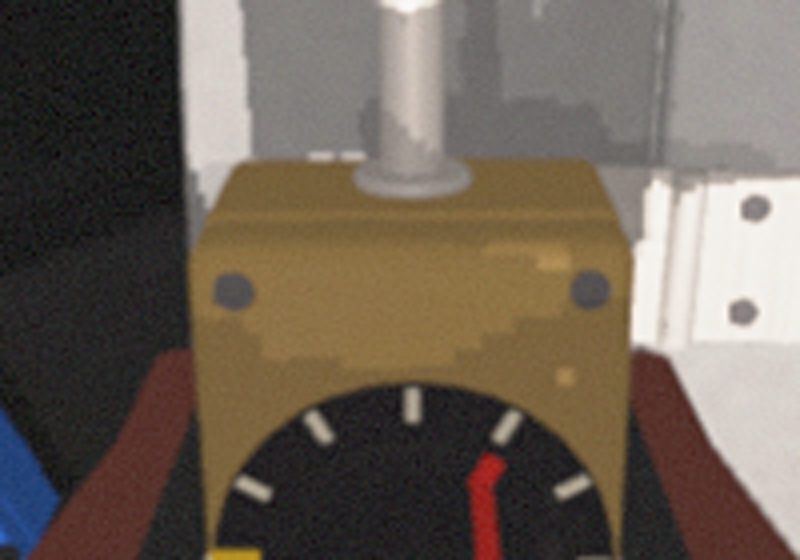

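```bash
python3 - <<'E'
from h import *
w=load('wrist')
print('case top at screws/mid', *[dep(w,150+u/4,140+v/4).round(4) for u,v in [(234,300),(590,300),(300,330),(530,330)]], 'bar',dep(w,150+410/4,140+60/4).round(4))
s=load('side'); print('dial top',dep(s,200+315/7,65+400/7).round(4))
import time
o=sensors.get_obs();print(o['tool_pos'],o['opening'])
job.close_job()
E
```

```text
case top at screws/mid [0.556  0.2246 0.2277] [0.6    0.2225 0.2288] [0.5639 0.2202 0.2281] [0.5926 0.2185 0.2278] bar [0.5792 0.249  0.2056]
dial top [0.5735 0.1797 0.2545]
[0.5760159  0.19532744 0.17870731] 0.0556439799688836
the job is handed in; nothing more can be done
```

The job is handed in. The lock was opened on the staple and is held still and level, shackle out, about 10.4 cm above where it sat. `job.close_job()` gave no verdict, so what follows is from my own checks.

- **Dial:** I turned it 60° clockwise, from the second tick to the fourth. Pictures after the turn and at the end show the red line at the fourth tick.
- **Shackle:** I pulled the knob to a hard stop at about 24.7 mm of travel, with 12.7 N of reaction, while the lock sat on the staple. In the last wrist picture the bar is still out, but the knob itself was out of view there.
- **Hold:** I gripped the case at 55.6 mm opening with 45 N. The wrist carries 4.4 N, which fits the lock's weight. Depth readings put the case top at z 0.228, up from 0.1235, and the four readings agree to about 1 mm, so it is level. The joints were nearly still.
- **Other objects:** The arm never went near the petri dish, timer or pen. I did not measure their positions again at the end.

**Check that disagreed:** The real fingertips ended about 30 mm short of the reported TCP, against the text. Because of this my first grip on the dial closed in the air above it. I measured the offset from the side and wrist depth pictures and corrected for it in every later grasp. The lock also yawed about 3° in its play after the dial turn, and I corrected for that before gripping the knob.

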